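Open the ticket counter

ROBOT

A 6-joint arm with a two-finger parallel gripper is mounted at the origin on the work surface. World frame = base frame: x ahead of the robot, y to its left, z up, the work surface at z = 0. Lengths are in m, angles in rad, forces in N, time in s.
With the tool pointing down it reaches from about 0.375 to 0.975 m from the base axis. Payload 3.8 kg.
Tool frame: the origin (TCP) lies at the centre of the arm's flange, where the gripper is bolted on; the fingertips stand 173 mm ahead of it and the grasp point (between the pads) lies 155 mm ahead of it (bot.tip_reach is the distance from the TCP to the fingertips, in m); z points along the fingers, y is the line along which they close (so a half turn about z gives the same grasp; the last joint's range is limited). The gripper opens to 85 mm and grips with 20 to 120 N. Pads are 22 mm wide; open, the fingers measure 114 mm over their backs; the gripper's body (76 mm by 85 mm) begins 54 mm behind the grasp point. The pads swing forward as they close: fully open they stand 13 mm farther back than shut.
Start: joints at [1.154, 0.264, 1.604, -0, 1.274, -0.037], TCP at [0.25, 0.627, 0.405] pointing down, gripper open.
Joint ranges: [-2.63, 2.63], [-0.94, 2.18], [0.31, 2.57], [-1.31, 4.45], [0, 2.66], [-2.55, 2.55]. Speed limits (rad/s): [2.57, 2.57, 3.14, 3.14, 3.14, 3.14].

INTERFACE

Orientations are given as a rotation vector (axis times angle).
In Python, from workcell import bot gives the robot as it stands.
- The arm moves only by the tool drive_tool, never from a script. Its arguments are lists of equal length, an entry for each row: "claw": the finger opening in mm, from 0 to 85.4; "slide": the shift along the world's x, y, z each as a share of 0.5 m, from -1 to 1, a list of three; "yaw": the turn about the world's z as a share of 180 degrees, from -1 to 1. A call has 1 to 8 rows; each row is the pose to reach, as a shift and turn from the pose commanded when the call began, turning the shorter way round; what a row does not reach only later rows make up. A row lasts 1/12 s, in which the tool goes at most 41.7 mm and 7.16 degrees, less where a joint would pass 70% of its speed; a pose out of reach is approached as far as the arm can. A call with a number of a shift or a turn outside -1 to 1 is refused whole. A call with a gripper value outside its range is refused whole. The fingers move at their own pace and stop on an object; "newtons" is the grip in N (left out, the last holds). Time passes only in rows, so rows that repeat a pose let the fingers close. It gives the time, the measured TCP pose, the force, the opening and the grip force at its end, in the units of the state.
- bot.read_state(): the state, without advancing time (a new reading comes with each control period).
- bot.read_camera(name): name is "scene" or "top" or "wrist"; returns a dict with "color" (480x640x3 uint8, red, green, blue), "depth" (480x640 float32, m along the optical axis (not along the pixel's ray), 0 where there is no reading), "mtx" (3x3 intrinsics, pixels), "eye" and "rotation" of the camera in the world. Camera axes: x right, y up, looking along -z (the intrinsics and any distortion apply to the point x, -y, -z); pixel columns grow to the right and rows downward; lengths in m; the calibration is good to about 2 mm. A picture is of the moment at which its call begins.
- bot.finish_job(): hands the job in; it is judged then, once.
The state is a dict: "time": time; "q": joint angles; "joint_vel": joint speeds; "joint_torque": joint torques, N m; "tool_pos": TCP position; "tcp_rot": TCP orientation; "wrist_force": force on the tool from outside, world axes, zero at the start; "torque": the same for the moment, N m; "width": opening from 0.0 (shut) to 1.0 (fully open); "grip_force": force on a finger pad.
Only numpy, scipy, OpenCV 4.12 (cv2) and the standard library are available. Lean on these libraries where they do the work, as an engineer would, in place of code of your own. Each camera call takes 0.05 s, during which the arm holds its last target. There are 200 camera calls.

TASK

Open the ticket counter for the day using only the fingertips: press the square switch of the power block well down so that it is on, then press the wide bar key on the ticket printer well down in the same way, then tap the button on top of the counter bell to call the first customer and let it spring back. Press each one lightly and only in that order, do not lift or shift the bell, and leave everything else on the desk where it is.

Things in the scene. Friction and masses are not known exactly. Their poses are not given: they have to be found in the camera images.
- power_block: White mains socket block screwed to the desk, lying flat: 66 (its x) by 170 (its y) by 40 mm high, with two round grey sockets on top and one square black push switch near its +y end. Origin at the centre of the underside, z up.
- power_key_top (a point): Centre of the top face of the square switch, 30 x 30 mm, 56 mm from the block's centre along its +y; 56 mm above the desk when up, 16 mm proud of the block. Moves down with the switch; z up.
- power_key (a joint): Travel of the square switch in m: 0 up (off), 0.012 fully down against its stop (on counts from 0.005). It goes straight down on a stiff detent, stays where it is left and does not come up again: about 4 N to start it, 5.3 N at 0.005, 7 N at the stop. More than 35 N on the block or switch is too hard.
- printer: Grey box-shaped ticket printer fixed to the desk: 140 (its x) by 130 (its y) by 95 mm high, a paper ticket sticking about 30 mm out of a slot in the +x half of the top. Origin at the centre of the underside, z up.
- printer_key_top (a point): Centre of the top face of the wide white bar key, 24 mm (x) by 64 mm (y), on the printer's top 35 mm from its centre along its -x; 111 mm above the desk when up, 16 mm proud of the top. Moves down with the key; z up.
- printer_key (a joint): Travel of the bar key in m: 0 up (off), 0.012 fully down against its stop (on counts from 0.005). Straight down on a stiff detent, stays where it is left and does not come up again: about 4 N to start it, 5.3 N at 0.005, 7 N at the stop. More than 35 N on the printer or key is too hard.
- bell: Steel dome counter bell standing loose on the desk: black foot 88 mm across, dome 53 mm high, about 0.35 kg. Origin at the centre of the underside, z up.
- bell_pin_top (a point): Centre of the top of the bell's button, an upright steel pin 18 mm across in the middle of the dome; 69 mm above the desk when up, 16 mm proud of the dome. Moves down with the button.
- bell_pin (a joint): Travel of the bell's button in m: 0 at rest (up), 0.008 fully down; the bell rings beyond 0.003. A spring pushes it back up (about 2.8 N at 0.003, 6.3 N fully down). More than 35 N on the bell is too hard.
- jar: Bystander: loose clear jar with a red lid, 64 mm across, 75 mm high; leave alone. Origin at the centre of the underside.
- pencil_tin: Bystander: loose closed metal pencil tin, 75 x 190 x 22 mm; leave alone. Origin at the centre of the underside.
- booklets: Bystander: loose bundle of ticket booklets, 75 x 130 x 40 mm; leave alone. Origin at the centre of the underside.
- calculator: Bystander: loose desk calculator, 130 x 85 x 18 mm; leave alone. Origin at the centre of the underside.
Not all that is in view belongs to the job. Several things have the shape of the bell; the one meant has the colours described above. Of the things that look like the power_block, take the one that is farthest to the robot's right at the start.

How it is judged:
On the way, in this order (a step that is already met when the one before it is completed fails the run):
1. the power block's square switch is pressed down (value of joint power_key above 0.005 m), for 0.05 s.
2. then the printer's bar key is pressed down (value of joint printer_key above 0.005 m), for 0.05 s.
3. then the bell's button is tapped (value of joint bell_pin above 0.003 m), for 0.01 s.
4. the bell's button is let go (value of joint bell_pin below 0.001 m), for 0.1 s.
At the end, for the whole second after the job is handed in: Square switch and bar key both at least 5 mm down, the bell's button up again (within 1 mm), the bell upright, at rest and within 20 mm of where it stood, and the jar, tin, booklets and calculator each within 20 mm of where they stood (value of joint each of power_key, printer_key above 0.005 m and value of joint bell_pin below 0.001 m and distance of each of bell, jar, pencil_tin, booklets, calculator from where it was at the start of the episode below 0.02 m and angle between bell's own z axis and vertical below 0.1 rad and linear speed of bell below 0.02 m/s); the robot touches nothing.
It fails at once if the printer's key is pressed before the power block is on (value of joint printer_key above 0.003 m and value of joint power_key below 0.005 m).
It fails at once if the bell is rung before the printer is on (value of joint bell_pin above 0.003 m and value of joint printer_key below 0.005 m).
It fails at once if the bell is lifted, tipped or shifted more than 20 mm (distance of bell from where it was at the start of the episode above 0.02 m or angle between bell's own z axis and vertical above 0.15 rad or height (world z) of bell above 0.008 m).
It fails at once if something is pressed harder than 35 N (contact force between any of the fingers, the arm and power_block above 35 N or contact force between any of the fingers, the arm and printer above 35 N or contact force between any of the fingers, the arm and bell above 35 N).
It fails at once if a bystander is shifted more than 20 mm (distance of any of jar, pencil_tin, booklets, calculator from where it was at the start of the episode above 0.02 m).
It also fails if it takes over 48 s, if anything falls off the work surface, if the arm or the gripper's body presses on something with over 40 N, if the wrist force passes 120 N, or if a joint passes its speed limit or range.

## Working session

There is one attempt and no reset: what is moved stays moved. The work goes in short steps, Python scripts to look and compute and a tool call to move; the robot and the scene stay as the last step left them, time stands still between calls to the robot, and variables do not carry over. Pictures are saved under pics/ and viewed, at most 10 in all, crops included, and the job is handed in when it is done.

Besides the shell and the picture viewer there is one more tool, called after ">>>" as name(argument=value, ...) on one line, values as JSON. drive_tool: Moves the arm, as the interface text tells. Shift numbers are shares of 0.5 m and turn numbers shares of 180 degrees, none past 1 either way. Its arguments: {"type":"object","properties":{"claw":{"type":"array","items":{"type":"number"}},"slide":{"type":"array","items":{"type":"array","items":{"type":"number"}}},"yaw":{"type":"array","items":{"type":"number"}},"newtons":{"type":"number"}},"required":["claw","slide","yaw"]}

```bash
mkdir -p pics; cat > h.py <<'E'
import numpy as np,cv2
from workcell import bot
def grab(n,f):
    c=bot.read_camera(n); np.savez(f'pics/{f}.npz',**{k:np.array(v) for k,v in c.items() if k in('color','depth','mtx','eye','rotation')})
    cv2.imwrite(f'pics/{f}.png',c['color'][:,:,::-1]); return c
def load(f): return dict(np.load(f'pics/{f}.npz'))
def R(c):
    r=np.array(c['rotation'],float); return r if r.shape==(3,3) else cv2.Rodrigues(r)[0]
def ray(c,u,v):
    K=c['mtx']; d=np.stack([(np.asarray(u)-K[0,2])/K[0,0],-(np.asarray(v)-K[1,2])/K[1,1],-np.ones(np.shape(u))],-1)
    return d@R(c).T
def plane(c,u,v,z):
    d=ray(c,u,v); return c['eye']+d*((z-c['eye'][2])/d[...,2])[...,None]
def cloud(c):
    v,u=np.mgrid[:480,:640]; return c['eye']+ray(c,u,v)*c['depth'][...,None]
E
python3 - <<'E'
from h import *
for n in('scene','top'):
    c=grab(n,n); print(n,c['mtx'],c['eye'],c['rotation'],[k for k in c])
s=bot.read_state();print(s['time'],s['tool_pos'],s['tcp_rot'],s['width'],s['wrist_force'],bot.tip_reach)
E
```

```text
scene [[446.42182898   0.         318.37896359]
 [  0.         446.42182898 241.95487302]
 [  0.           0.           1.        ]] [0.92980331 0.71074994 0.56137902] [0.36573637 1.33794549 2.32879866] ['color', 'depth', 'mtx', 'eye', 'rotation']
top [[608.55675734   0.         324.87190038]
 [  0.         608.55675734 241.77592862]
 [  0.           0.           1.        ]] [0.401924   0.01144418 1.3395143 ] [ 0.08238103 -0.09454831 -1.54672222] ['color', 'depth', 'mtx', 'eye', 'rotation']
0.1 [0.25009842 0.62660971 0.40344596] [-0.59294468 -3.08461532  0.00319507] 0.9983765337618337 [-0.1048297   1.03651216 -0.00358914] 0.1734
```

View pics/top.png

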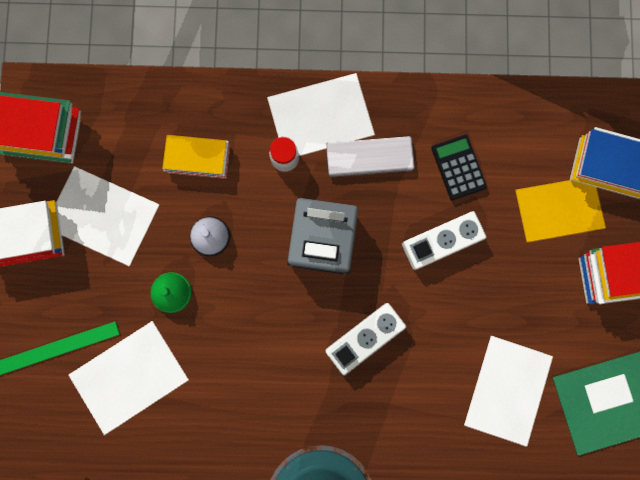

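View pics/scene.png

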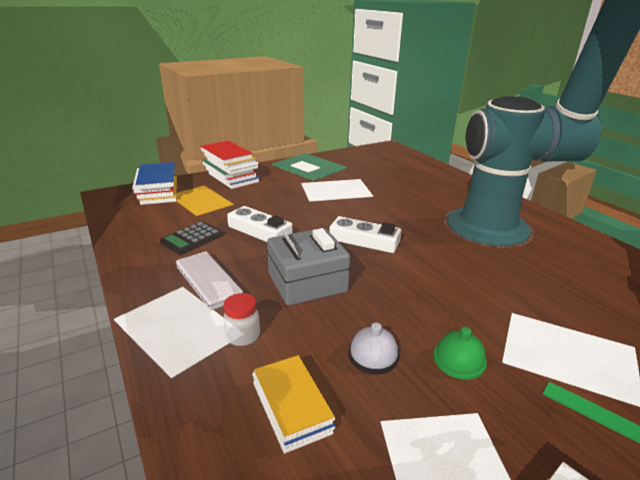

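Candidates seen in the top view: power blocks at (445,240) and (366,338), of which (445,240) is farther right (-y). Bells are the steel one at (210,236) and the green one at (171,292), so steel. The printer at (323,236) is the only one, with its bar key at (321,251). The black switch of the right block is at (422,248).

```bash
cat > m.py <<'E'
from h import *
c=load('top'); P=cloud(c); g=cv2.cvtColor(c['color'],cv2.COLOR_RGB2HSV).astype(int)
def blob(name,mask,box,z,near):
    m=np.zeros((480,640),np.uint8); x0,y0,x1,y1=box; m[y0:y1,x0:x1]=mask[y0:y1,x0:x1]
    n,l,st,ce=cv2.connectedComponentsWithStats(m)
    i=1+np.argmax(st[1:,4]); v,u=np.nonzero(l==i)
    q=plane(c,u,v,z)[:,:2]; r=cv2.minAreaRect(q.astype(np.float32)); zz=P[v,u,2]
    print(name,'px',ce[i].round(1),'n',len(u),'mean',q.mean(0).round(4),'rect',np.round(r[0],4),np.round(r[1],4),round(r[2],1),'z med',np.median(zz).round(4))
H,S,V=g[...,0],g[...,1],g[...,2]
blob('switchR',(V<60)&(S<120),(408,232,436,264),.056,0)
blob('blockR',(V>150)&(S<50),(395,205,492,275),.040,0)
blob('key',(V>190)&(S<50),(298,238,345,264),.111,0)
blob('printer',(S<70)&(V>60)&(abs(P[...,2]-.095)<.012),(280,190,365,280),.095,0)
Z=P[...,2]
for nm,lo,hi,box in(('pinZ',.060,.085,(185,212,235,262)),('dome',.012,.085,(185,212,235,262)),('keyZ',.103,.12,(298,238,345,264)),('swZ',.049,.065,(400,205,492,275))):
    x0,y0,x1,y1=box; p=P[y0:y1,x0:x1].reshape(-1,3); p=p[(p[:,2]>lo)&(p[:,2]<hi)]
    print(nm,len(p),p.mean(0).round(4) if len(p) else '',p.min(0).round(4),p.max(0).round(4))
a=c['color'][195:285,180:500,::-1]; cv2.imwrite('pics/crop.png',cv2.resize(a,None,fx=2.5,fy=2.5,interpolation=2))
E
python3 m.py
```

```text
switchR px [422.2 249.4] n 197 mean [ 0.5361 -0.2039] rect [ 0.5361 -0.2039] [0.0286 0.0307] 27.0 z med 0.0573
blockR px [443.8 239.5] n 1577 mean [ 0.5604 -0.2531] rect [ 0.56   -0.2531] [0.0653 0.1741] 25.1 z med 0.041
key px [320.1 249.8] n 356 mean [0.5248 0.0127] rect [0.5248 0.0127] [0.0628 0.0234] 83.1 z med 0.1124
printer px [322.4 233.2] n 3350 mean [0.561  0.0088] rect [0.5587 0.0088] [0.1283 0.1398] 83.1 z med 0.0962
pinZ 60 [0.56   0.2563 0.0697] [0.5526 0.248  0.0601] [0.5676 0.2671 0.0757]
dome 1152 [0.5577 0.2523 0.0414] [0.5175 0.2132 0.012 ] [0.6035 0.2992 0.0757]
keyZ 390 [0.5247 0.0134 0.112 ] [ 0.5106 -0.036   0.103 ] [0.5474 0.0583 0.1184]
swZ 210 [ 0.5376 -0.2051  0.0571] [ 0.5181 -0.301   0.049 ] [ 0.5873 -0.181   0.0649]
```

View pics/crop.png

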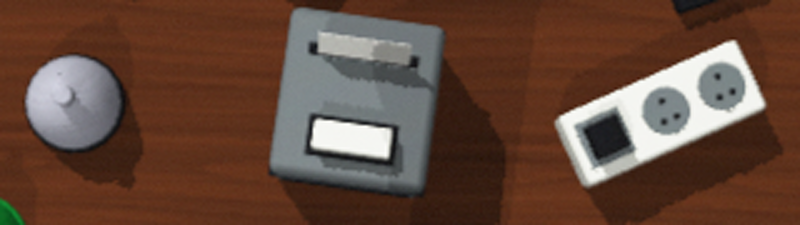

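The crop shows the steel bell with its pin at crop (63,95), the printer's bar key at (352,140) and the right block's switch at (606,136). The sizes and offsets match: switch 55 mm from its block's centre, key 34 mm from the printer's centre, and the heights agree. I'll start moving with the fingers shutting.

>>> drive_tool(claw=[0, 0, 0, 0, 0, 0, 0, 0], slide=[[0.4, -0.454, 0], [0.4, -0.454, 0], [0.4, -0.454, 0], [0.4, -0.454, 0], [0.4, -0.454, 0], [0.4, -0.454, 0], [0.4, -0.454, 0], [0.4, -0.454, 0]], yaw=[0, 0, 0, 0, 0, 0, 0, 0], newtons=20)

```text
time: 0.77
tool_pos: [0.4532, 0.3958, 0.4042]
tcp_rot: [0.599, 3.082, -0.004]
wrist_force: [-0.1, 0.4, 0.0]
width: 0.002
grip_force: 0.0
```

```bash
python3 - <<'E'
from h import *
c=load('top');print(plane(c,np.array([205.2,209.7]),np.array([233.,236.5]),.069))
c=grab('wrist','w1'); s=bot.read_state(); print(s['time'],s['tool_pos'],s['tcp_rot'],s['width'],s['wrist_force'])
K=c['mtx'];p=np.array([.56,.257,.069]);q=R(c).T@(p-c['eye']);print(c['eye'],K[0,2]+K[0,0]*q[0]/-q[2],K[1,2]-K[1,1]*q[1]/-q[2])
E
```

```text
[[0.55901758 0.2549036  0.069     ]
 [0.55183119 0.245149   0.069     ]]
0.8167 [0.45309184 0.39609941 0.40418792] [ 0.60000363  3.08259401 -0.00322467] -0.0008485130579512861 [ 0.12992598 -0.64267517 -0.17863398]
[0.37529764 0.42623613 0.37412306] 232.38560112760103 352.5683046405293
```

View pics/w1.png

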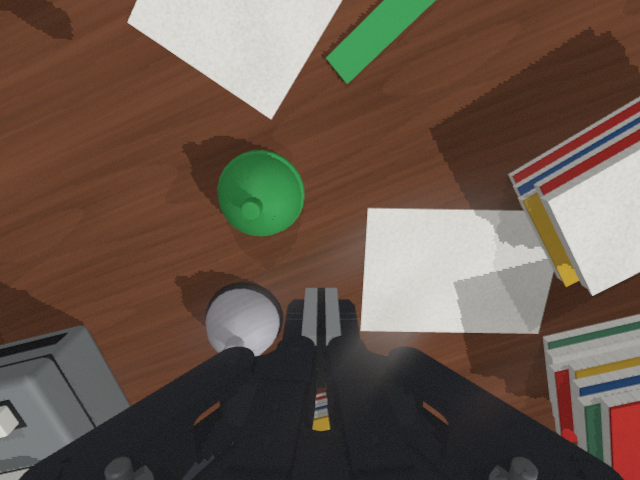

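The wrist view shows the steel bell at (243,320) with its pin near (233,343), close to the predicted (232,352). The green decoy is at (260,193). Next I go over to the switch.

>>> drive_tool(claw=[0, 0, 0, 0, 0, 0, 0, 0], slide=[[0.16, -0.6, 0], [0.16, -0.6, 0], [0.16, -0.6, 0], [0.16, -0.6, 0], [0.16, -0.6, 0], [0.16, -0.6, 0], [0.16, -0.6, 0], [0.16, -0.6, 0]], yaw=[0, 0, 0, 0, 0, 0, 0, 0])

```text
time: 1.48
tool_pos: [0.5306, 0.097, 0.4045]
tcp_rot: [0.596, 3.084, -0.002]
wrist_force: [0.2, -0.6, 0.2]
width: 0.005
grip_force: 0.0
```

>>> drive_tool(claw=[0, 0, 0, 0, 0, 0, 0, 0], slide=[[0.012, -0.608, 0], [0.012, -0.608, 0], [0.012, -0.608, 0], [0.012, -0.608, 0], [0.012, -0.608, 0], [0.012, -0.608, 0], [0.012, -0.608, 0], [0.012, -0.608, 0]], yaw=[0, 0, 0, 0, 0, 0, 0, 0])

```text
time: 2.15
tool_pos: [0.5362, -0.208, 0.4044]
tcp_rot: [0.597, 3.084, -0.003]
wrist_force: [0.8, -0.0, 0.5]
width: -0.0
grip_force: 0.0
```

>>> drive_tool(claw=[0, 0, 0, 0, 0, 0, 0, 0], slide=[[0, 0, -0.28], [0, 0, -0.28], [0, 0, -0.28], [0, 0, -0.28], [0, 0, -0.28], [0, 0, -0.28], [0, 0, -0.28], [0, 0, -0.28]], yaw=[0, 0, 0, 0, 0, 0, 0, 0])

```text
time: 2.82
tool_pos: [0.5377, -0.2042, 0.2674]
tcp_rot: [0.591, 3.081, -0.001]
wrist_force: [0.9, -0.4, 0.9]
width: 0.004
grip_force: 0.0
```

```bash
python3 - <<'E'
from h import *
c=grab('wrist','w2'); s=bot.read_state(); print(s['time'],s['tool_pos'],s['tcp_rot'],s['wrist_force'])
r=cv2.Rodrigues(np.array(s['tcp_rot']))[0]; print('tip',s['tool_pos']+r[:,2]*.1734)
K=c['mtx'];p=np.array([.5361,-.2039,.056]);q=R(c).T@(p-c['eye']);print(K[0,2]+K[0,0]*q[0]/-q[2],K[1,2]-K[1,1]*q[1]/-q[2])
E
```

```text
2.8667 [ 0.53761932 -0.20428589  0.2674092 ] [ 5.91545358e-01  3.08059691e+00 -1.47386204e-03] [-0.01599324  0.00353446  0.36941722]
tip [ 0.53839139 -0.20460007  0.0940112 ]
321.2009083127855 262.30155867872446
```

View pics/w2.png

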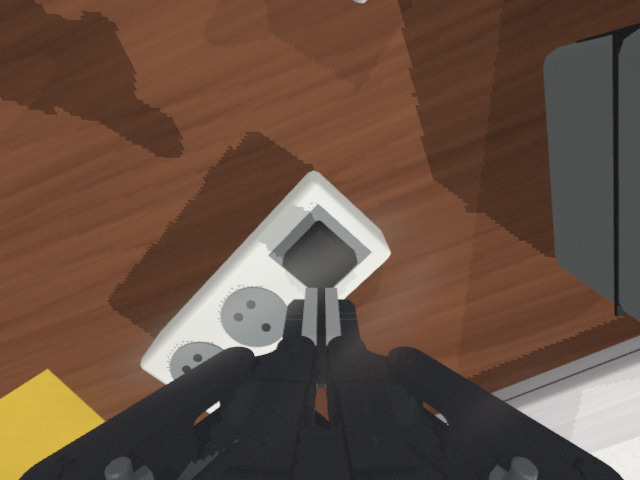

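The wrist view shows the switch centre at about (320,257), which matches the prediction of (321,262), and the tips are right over it. I'll lower in small steps.

>>> drive_tool(claw=[0, 0, 0, 0, 0, 0, 0, 0], slide=[[-0.002, 0, -0.03], [-0.004, 0, -0.05], [-0.004, 0, -0.06], [-0.004, 0, -0.064], [-0.004, 0, -0.068], [-0.004, 0, -0.072], [-0.004, 0, -0.076], [-0.004, 0, -0.076]], yaw=[0, 0, 0, 0, 0, 0, 0, 0])

```text
time: 3.53
tool_pos: [0.5345, -0.2042, 0.227]
tcp_rot: [0.593, 3.085, -0.0]
wrist_force: [-0.8, 0.8, 2.1]
width: -0.002
grip_force: 0.8
```

>>> drive_tool(claw=[0, 0, 0, 0, 0, 0], slide=[[0, 0, -0.003], [0, 0, -0.006], [0, 0, -0.008], [0, 0, -0.008], [0, 0, -0.008], [0, 0, -0.008]], yaw=[0, 0, 0, 0, 0, 0])

```text
time: 4.03
tool_pos: [0.5345, -0.2042, 0.223]
tcp_rot: [0.593, 3.084, -0.0]
wrist_force: [-1.9, 0.5, 4.0]
width: -0.0
grip_force: 2.2
```

>>> drive_tool(claw=[0, 0, 0, 0, 0, 0], slide=[[0, 0, -0.003], [0, 0, -0.006], [0, 0, -0.008], [0, 0, -0.008], [0, 0, -0.008], [0, 0, -0.008]], yaw=[0, 0, 0, 0, 0, 0])

```text
time: 4.53
tool_pos: [0.5344, -0.2042, 0.2189]
tcp_rot: [0.593, 3.084, -0.0]
wrist_force: [-0.5, -0.2, 5.0]
width: 0.0
grip_force: 2.5
```

>>> drive_tool(claw=[0, 0, 0, 0], slide=[[0, 0, -0.002], [0, 0, -0.004], [0, 0, -0.004], [0, 0, -0.004]], yaw=[0, 0, 0, 0])

```text
time: 4.87
tool_pos: [0.5345, -0.2042, 0.2174]
tcp_rot: [0.593, 3.085, -0.0]
wrist_force: [-2.6, 0.9, 8.1]
width: 0.002
grip_force: 4.0
```

8.1 N with the tips 44 mm above the desk means the switch is at its stop. I'll rise and go over to the printer key.

>>> drive_tool(claw=[0, 0, 0, 0, 0, 0, 0, 0], slide=[[0, 0, 0.03], [0, 0, 0.1], [0, 0, 0.18], [0, 0, 0.26], [0, 0, 0.28], [0, 0, 0.28], [-0.01, 0.1, 0.28], [-0.02, 0.18, 0.28]], yaw=[0, 0, 0, 0, 0, 0, 0, 0])

```text
time: 5.53
tool_pos: [0.5246, -0.1218, 0.3548]
tcp_rot: [-0.599, -3.082, -0.0]
wrist_force: [-0.5, 0.6, -0.5]
width: -0.001
grip_force: 0.0
```

>>> drive_tool(claw=[0, 0, 0, 0, 0, 0, 0, 0], slide=[[0, 0.05, 0], [0, 0.1, 0], [0, 0.18, 0], [0, 0.254, 0], [0, 0.254, 0], [0, 0.254, 0], [0, 0.254, 0], [0, 0.254, 0]], yaw=[0, 0, 0, 0, 0, 0, 0, 0])

```text
time: 6.2
tool_pos: [0.5248, 0.0049, 0.3553]
tcp_rot: [-0.594, -3.083, 0.001]
wrist_force: [-0.4, 0.1, 0.1]
width: -0.001
grip_force: 0.0
```

```bash
python3 - <<'E'
from h import *
c=grab('wrist','w3'); s=bot.read_state(); print(s['time'],s['tool_pos'],s['wrist_force'])
r=cv2.Rodrigues(np.array(s['tcp_rot']))[0]; print('tip',s['tool_pos']+r[:,2]*.1734)
t=grab('top','top2');P=cloud(t);d=P[244:255,417:428,2];print('switch z',np.median(d))
K=c['mtx'];p=np.array([.5248,.0130,.111]);q=R(c).T@(p-c['eye']);print(K[0,2]+K[0,0]*q[0]/-q[2],K[1,2]-K[1,1]*q[1]/-q[2])
E
```

```text
6.25 [0.52494677 0.00465718 0.35569361] [ 0.14878722 -0.52012971  0.4626782 ]
tip [0.52468555 0.0046082  0.18229381]
switch z 0.04505987421871405
334.187153283125 240.65284267973993
```

View pics/w3.png

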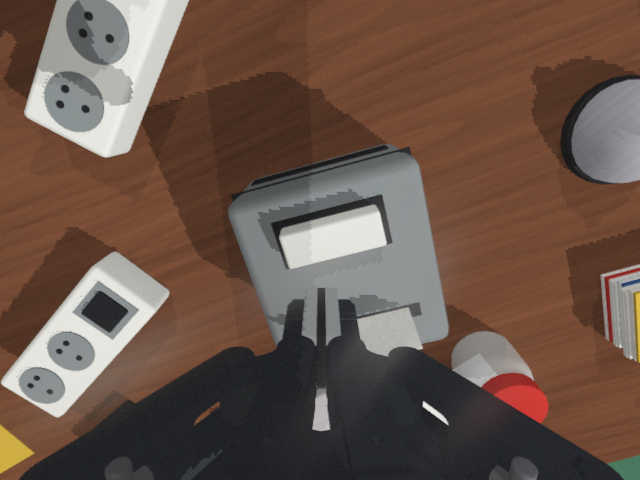

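The switch top reads 45 mm, so it is on. The wrist view shows the bar key at (333,238), against a predicted (334,241). I'll shift 8 mm in y and lower.

>>> drive_tool(claw=[0, 0, 0, 0, 0, 0, 0, 0], slide=[[0, 0.016, -0.04], [0, 0.016, -0.08], [0, 0.016, -0.11], [0, 0.016, -0.124], [0, 0.016, -0.13], [0, 0.016, -0.13], [0, 0.016, -0.13], [0, 0.016, -0.13]], yaw=[0, 0, 0, 0, 0, 0, 0, 0])

```text
time: 6.97
tool_pos: [0.5258, 0.0134, 0.2929]
tcp_rot: [0.593, 3.083, 0.001]
wrist_force: [-0.1, -0.2, 0.3]
width: -0.002
grip_force: 0.0
```

>>> drive_tool(claw=[0, 0, 0, 0, 0, 0, 0, 0], slide=[[0, 0, -0.004], [0, 0, -0.008], [0, 0, -0.012], [0, 0, -0.016], [0, 0, -0.02], [0, 0, -0.024], [0, 0, -0.024], [0, 0, -0.024]], yaw=[0, 0, 0, 0, 0, 0, 0, 0])

```text
time: 7.63
tool_pos: [0.5252, 0.0138, 0.2797]
tcp_rot: [0.593, 3.085, 0.0]
wrist_force: [-0.2, 0.1, 2.5]
width: -0.004
grip_force: 1.2
```

>>> drive_tool(claw=[0, 0, 0, 0, 0, 0], slide=[[0, 0, -0.004], [0, 0, -0.008], [0, 0, -0.012], [0, 0, -0.014], [0, 0, -0.014], [0, 0, -0.014]], yaw=[0, 0, 0, 0, 0, 0])

```text
time: 8.13
tool_pos: [0.5252, 0.0138, 0.2729]
tcp_rot: [0.593, 3.085, 0.0]
wrist_force: [-1.1, 0.3, 4.2]
width: -0.001
grip_force: 2.3
```

>>> drive_tool(claw=[0, 0, 0, 0], slide=[[0, 0, -0.002], [0, 0, -0.004], [0, 0, -0.004], [0, 0, -0.004]], yaw=[0, 0, 0, 0])

```text
time: 8.47
tool_pos: [0.5253, 0.0138, 0.2723]
tcp_rot: [0.593, 3.085, 0.0]
wrist_force: [-5.8, -0.2, 13.5]
width: -0.002
grip_force: 6.8
```

13.5 N at the stop means the key is fully down. I'll rise and go over the bell.

>>> drive_tool(claw=[0, 0, 0, 0, 0, 0, 0, 0], slide=[[0, 0, 0.03], [0, 0, 0.1], [0, 0, 0.16], [0, 0.02, 0.16], [0.02, 0.1, 0.16], [0.04, 0.18, 0.16], [0.06, 0.26, 0.16], [0.068, 0.34, 0.16]], yaw=[0, 0, 0, 0, 0, 0, 0, 0])

```text
time: 9.13
tool_pos: [0.5596, 0.1854, 0.3499]
tcp_rot: [0.594, 3.084, 0.0]
wrist_force: [1.7, -0.7, 1.1]
width: -0.001
grip_force: 0.0
```

>>> drive_tool(claw=[0, 0, 0, 0, 0, 0, 0, 0], slide=[[0, 0.06, 0], [0, 0.12, 0], [0, 0.142, 0], [0, 0.142, -0.04], [0, 0.142, -0.08], [0, 0.142, -0.12], [0, 0.142, -0.12], [0, 0.142, -0.12]], yaw=[0, 0, 0, 0, 0, 0, 0, 0])

```text
time: 9.8
tool_pos: [0.5582, 0.254, 0.2885]
tcp_rot: [-0.593, -3.081, 0.004]
wrist_force: [0.2, -0.2, -1.1]
width: -0.001
grip_force: 0.0
```

```bash
python3 - <<'E'
from h import *
c=grab('wrist','w4'); s=bot.read_state(); print(s['time'],s['tool_pos'],s['wrist_force'])
r=cv2.Rodrigues(np.array(s['tcp_rot']))[0]; print('tip',s['tool_pos']+r[:,2]*.1734)
t=grab('top','top3');P=cloud(t);print('key z',np.median(P[246:254,314:327,2]))
K=c['mtx'];p=np.array([.559,.255,.069]);q=R(c).T@(p-c['eye']);print(K[0,2]+K[0,0]*q[0]/-q[2],K[1,2]-K[1,1]*q[1]/-q[2])
E
```

```text
9.85 [0.55902081 0.25431942 0.29026277] [0.34275168 0.57273871 0.13213826]
tip [0.55882105 0.25420496 0.11686292]
key z 0.10102007986776218
325.2850405736643 262.39745486176326
```

View pics/w4.png

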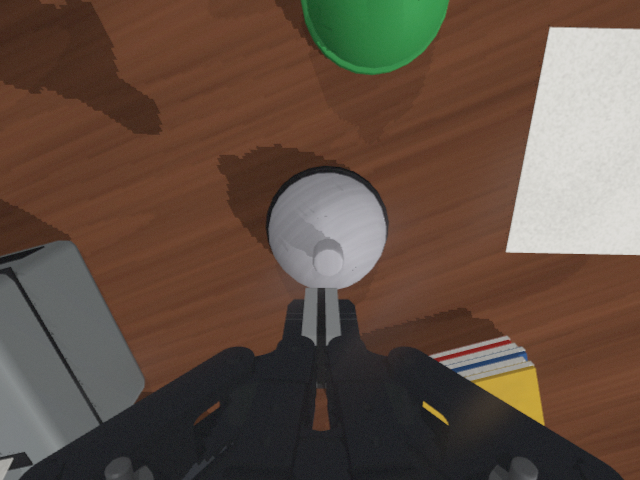

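The key top reads 101 mm, so it is on. The wrist view shows the steel pin at (328,261), against a predicted (325,262). I'll lower onto it.

>>> drive_tool(claw=[0, 0, 0, 0, 0, 0, 0, 0], slide=[[0, 0.002, -0.03], [0, 0.002, -0.06], [0, 0.002, -0.076], [0, 0.002, -0.084], [0, 0.002, -0.088], [0, 0.002, -0.088], [0, 0.002, -0.088], [0, 0.002, -0.088]], yaw=[0, 0, 0, 0, 0, 0, 0, 0])

```text
time: 10.57
tool_pos: [0.5596, 0.2559, 0.2477]
tcp_rot: [0.593, 3.084, 0.001]
wrist_force: [-0.3, -0.1, 0.5]
width: -0.001
grip_force: 0.0
```

>>> drive_tool(claw=[0, 0, 0, 0, 0, 0], slide=[[0, 0, -0.004], [0, 0, -0.008], [0, 0, -0.012], [0, 0, -0.016], [0, 0, -0.016], [0, 0, -0.016]], yaw=[0, 0, 0, 0, 0, 0])

```text
time: 11.07
tool_pos: [0.5594, 0.2558, 0.239]
tcp_rot: [0.593, 3.085, 0.001]
wrist_force: [0.1, 0.1, 3.6]
width: 0.0
grip_force: 1.5
```

>>> drive_tool(claw=[0, 0, 0, 0], slide=[[0, 0, -0.003], [0, 0, -0.006], [0, 0, -0.006], [0, 0, -0.006]], yaw=[0, 0, 0, 0])

```text
time: 11.4
tool_pos: [0.5593, 0.2558, 0.2361]
tcp_rot: [0.593, 3.084, 0.001]
wrist_force: [0.0, -0.1, 4.6]
width: 0.0
grip_force: 2.5
```

>>> drive_tool(claw=[0, 0, 0, 0, 0, 0, 0, 0], slide=[[0, 0, 0.01], [0, 0, 0.03], [0, 0, 0.08], [0, 0, 0.16], [0, 0, 0.24], [0, 0, 0.3], [0, 0, 0.3], [0, 0, 0.3]], yaw=[0, 0, 0, 0, 0, 0, 0, 0])

```text
time: 12.07
tool_pos: [0.5596, 0.2559, 0.3891]
tcp_rot: [0.592, 3.081, 0.004]
wrist_force: [-0.6, -0.1, -0.1]
width: -0.001
grip_force: 0.0
```

```bash
python3 - <<'E'
from h import *
t=grab('wrist','w5'); s=bot.read_state(); print(s['time'],s['tool_pos'],s['wrist_force'],s['joint_vel'])
P=cloud(t); m=(np.hypot(P[...,0]-.559,P[...,1]-.255)<.006)&(t['depth']>0); print(m.sum(),np.median(P[m],0))
E
```

```text
12.1167 [0.55885235 0.25562794 0.38652136] [-0.00592217 -0.15355135 -1.33548773] [ 0.0001581   0.03010201  0.04754801  0.00136908 -0.00297517  0.00053089]
837 [0.55903261 0.25560347 0.25470271]
```

The button went about 5.5 mm down (4.6 N on its spring) and was released. Nothing is touched now, so I'm handing the job in.

```bash
python3 -c "
from h import *
t=load('w5');P=cloud(t);m=(np.hypot(P[...,0]-.559,P[...,1]-.255)<.006)&(P[...,2]<.12)&(t['depth']>0);print(m.sum(),np.median(P[m],0))
print(bot.finish_job())"
```

```text
164 [0.55895656 0.25492486 0.07003615]
the job is handed in; nothing more can be done
None
```

I pressed the power block's switch and then the printer's bar key fully down to their stops, then tapped the steel bell's button. It sprang back up to about 70 mm, its rest height, and I handed the job in at about 12 s; no verdict came back, and I didn't re-check the loose items afterwards.

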